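# Set the use-by day wheel of the refilled pan

## Robot

A 6-joint arm with a two-finger parallel gripper is mounted at the origin on the work surface. World frame = base frame: x ahead of the robot, y to its left, z up, the work surface at z = 0. Lengths are in m, angles in degrees, forces in N, time in s.
With the tool pointing down it reaches from about 0.4 to 0.825 m from the base axis. Payload 7 kg.
Tool frame: the origin (TCP) lies between the finger pads; the fingertips stand 19 mm ahead of it and the grasp point (between the pads) is the TCP; x points along the fingers, y is the direction in which the jaws open and shut, and the axes are right-handed (so a half turn about x gives the same grasp; the last joint's range is limited). The gripper opens to 88 mm and grips with 3 to 60 N. Pads are 19 mm wide; open, the fingers measure 130 mm over their backs; the gripper's body (78 mm by 193 mm) begins 47 mm behind the grasp point.
Start: joints at [-59.811, 20.546, 0.682, 0, -70.136, -16.507], TCP at [0.16, -0.656, 0.246] pointing down, gripper open.
Joint ranges: [-176.03, 176.03], [-82.01, 121.73], [-58.28, 71.71], [-173.87, 95.51], [-174.79, -0.11], [-173.66, 173.66]. Speed limits (degrees/s): [136.94, 136.94, 172.46, 180, 180, 180].

## Interface

Orientations are given as [roll, pitch, yaw] about the fixed x, y, z axes, in that order (R = Rz(yaw) Ry(pitch) Rx(roll)).
In Python, from plant import r gives the robot as it stands.
- The arm moves only by the tool send_rows, never from a script. Its argument "plan" is a list of rows, each a list of 2 entries, a list of its own where there are three numbers: the shift along the tool's x, y, z scaled (see below), then the turn, a rotation vector about the tool's x, y, z scaled (see below). A call has exactly 5 rows; each row is the pose to reach, as a shift and turn from the pose measured when the call began, along the tool's axes at that moment; what a row does not reach only later rows make up. The controller multiplies each number of a shift by 0.15 m and each number of a turn by pi/4 rad. A row lasts 1/10 s, in which the tool goes at most 50 mm and 8.59 degrees, less where a joint would pass 70% of its speed; a pose out of reach is approached as far as the arm can. A call with a number of a shift or a turn outside -1 to 1 is refused whole. A call with a gripper value outside its range is refused whole. "jaw" is the opening, from -1 (shut) to 1 (fully open), so that 0 is half open, set as the call begins (left out, the last holds). The fingers move at their own pace and stop on an object; "force" is the grip in N (left out, the last holds). Time passes only in rows, so rows that repeat a pose let the fingers close, or fill a call up. It gives the time, the measured TCP pose, the force and the opening at its end, in the units of the state.
- r.get_state(): the state, without advancing time (a new reading comes with each control period).
- r.capture(name): name is "side" or "top"; returns a dict with "color" (384x512x3 uint8, red, green, blue), "range_z" (384x512 float32, m along the optical axis (not along the pixel's ray), 0 where there is no reading), "mtx" (3x3 intrinsics, pixels), "k1" (the pictures are not rectified: a ray, as slopes to the right and down, at radius r is drawn at 1 + k1 r^2 times it, then the intrinsics apply), "pose" (4x4, takes a point from camera to world coordinates). Camera axes: x right, y down, z forward; pixel columns grow to the right and rows downward; lengths in m; the calibration is good to about 2 mm. A picture is of the moment at which its call begins.
- r.close_job(): hands the job in, once; it reports no verdict.
Trained networks look in a picture, given as the dict that the camera call returned (one of the last four; its "shot" number tells which), for a name from the list of things; names that differ only in an ending like _2 or _b are one class to them, and where a whole thing is asked for, a point or a joint stands for the part that bears it (a point fixed in the world has none). Each returns a list of dicts, best first, with "score" (0 to 1); they miss things now and then, are a little off and sometimes report something else, mostly with a low value. They report only what shows in the picture. A call takes as long as a camera call. They do not tell look-alikes from the thing itself.
- r.find_in(picture, target): "uv" ([column, row] in pixels, amid what is visible of it).
- r.trace(picture, target): "mask" (384x512 bool, what is visible of it) and "uv" ([column, row] in pixels, amid what is visible of it).
The state is a dict: "time_s": time; "joints": joint angles; "qd": joint speeds; "joint_torque": joint torques, N m; "tcp_pos": TCP position; "eef_rot": TCP orientation; "contact_force": force on the tool from outside, world axes, zero at the start; "moment": the same for the moment, N m; "gripper_width": finger opening in m.
Only numpy, scipy, OpenCV 4.12 (cv2) and the standard library are available. Lean on these libraries where they do the work, as an engineer would, in place of code of your own. Each camera call takes 0.05 s, during which the arm holds its last target. There are 200 camera calls.

## Task

The rectangular pan has just been refilled, so set the use-by day wheel that stands in front of it: with a fingertip, flick the wheel's teeth clockwise (seen from above), click by click, until its one long tooth points at the steel pointer blade, and do not run a click past it. Only push the wheel: do not lift its stand or shove it away, and leave the round tub's day wheel and everything else on the table as they are.

Things in the scene. Friction and masses are not known exactly. Their poses are not given: they have to be found in the camera images.
- pan: rectangular steel food pan with flat lid and bar handle, fixed, 178 x 192 mm, 68 mm high (handle to 94 mm); origin under its centre
- tub: round steel tub with lid and ball knob, fixed, 178 mm across, 67 mm high (knob to 97 mm); origin under its centre
- pan_stand: loose weighted stand (0.9 kg) of the day wheel in front of the rectangular pan; black base 110 mm across, 22 mm high, origin under its centre, x axis towards the rectangular pan. A tongue 24 mm wide, 22 mm high runs along +x to 95 mm and carries a steel pointer blade 5 mm thick, 74 to 92 mm out, 60 mm high. A column of 29 mm radius carries the wheel; under the teeth it is free down to 22 mm
- pan_hub (a point): centre of the pan's day wheel (axes as the stand's), 53 mm above the table. The wheel is a flat thumbwheel of white plastic, 14 mm thick, top face at 60 mm, lying level on an upright axis: a disc of 30 mm radius with seven radial teeth 51.4 degrees apart, each 9 mm wide; six end 50 mm from the axis, one long tooth ends at 66 mm
- pan_tip (a point): end of the long tooth of the pan's day wheel, 66 mm from the axis, half-way up; turns with the wheel, its x axis points outward along the tooth
- pan_wheel (a joint): turn of the pan's day wheel in rad, growing clockwise seen from above; 0 = long tooth at the pointer (along the stand's +x), one click = 0.898 rad. Starts 2, 3 or 4 clicks short (about -1.80, -2.69, -3.59). A spring detent pulls it to the nearest click from up to half a click away; about 1.5 N at the tooth ends turns it; it does not coast. Rarely it starts balanced midway between two clicks
- tub_stand: loose weighted stand (0.9 kg) of the day wheel in front of the round tub; black base 110 mm across, 22 mm high, origin under its centre, x axis towards the round tub. A tongue 24 mm wide, 22 mm high runs along +x to 95 mm and carries a steel pointer blade 5 mm thick, 74 to 92 mm out, 60 mm high. A column of 29 mm radius carries the wheel; under the teeth it is free down to 22 mm. Not to be moved
- tub_tip (a point): end of the long tooth of the tub's day wheel, a wheel just like the pan's; that wheel must not be turned
- salt_jar: lidded jar, 42 mm across, 75 mm high, stands between the two day wheels; origin under its centre; not to be moved
- pepper_mill: dark wooden pepper mill, 48 mm across, 128 mm high, stands between the two containers; origin under its centre; not to be moved
- bread_roll: brown bread roll, 88 mm across, 51 mm high, on the table at the left side, between cup and bottle; origin under its centre; not to be moved
- board_roll: the same kind of bread roll, on the white cutting board at the right side (300 x 190 x 15 mm); origin under its centre; not to be moved
- spoon: spoon 200 mm long, lying on the cutting board; not to be moved
- cup: white cup, 72 mm across, 85 mm high, at the left side; origin under its centre; not to be moved
- sauce_bottle: yellow bottle, 56 mm across, 170 mm high, at the left side; origin under its centre; not to be moved
There are look-alikes about, which are no part of the job. Leave any purple or yellow look-alike of the pan_stand alone.

How it is judged (in metres and radians):
At the end, for the whole second after the job is handed in: The long tooth of the pan's day wheel is within 0.2 rad of the pointer and at rest, reached clockwise; its stand is upright, at rest and within 30 mm of where it was; the tub's wheel is unturned (tooth end within 20 mm) (value of joint pan_wheel between -0.2 and 0.2 rad and velocity of joint pan_wheel between -0.1 and 0.1 rad/s and distance of pan_stand from where it was at the start of the episode below 0.03 m and angle between pan_stand's own z axis and vertical below 0.06 rad and linear speed of pan_stand below 0.02 m/s and distance of tub_tip from where it was at the start of the episode below 0.02 m); the robot touches nothing.
It fails at once if the pan's day wheel ran more than half a click past the pointer, or was turned back beyond any start (value of joint pan_wheel above 0.55 rad or value of joint pan_wheel below -4.12895 rad).
It fails at once if the pan's stand was lifted or carried (10 mm) (z of pan_stand in the frame of pan above 0.01 m).
It fails at once if the pan's stand was shoved away (more than 30 mm) or tipped (distance of pan_stand from where it was at the start of the episode above 0.03 m or angle between pan_stand's own z axis and vertical above 0.25 rad).
It fails at once if the tub's stand was moved (20 mm) or its wheel turned (distance of tub_stand from where it was at the start of the episode above 0.02 m or distance of tub_tip from where it was at the start of the episode above 0.025 m).
It fails at once if a bystander was disturbed (moved more than 30 mm) (distance of any of salt_jar, pepper_mill, bread_roll, board_roll, spoon, cup, sauce_bottle from where it was at the start of the episode above 0.03 m).
It also fails if it takes over 64 s, if anything falls off the work surface, if the arm or the gripper's body presses on something with over 40 N, if the wrist force passes 120 N, or if a joint passes its speed limit or range.

## Working session

There is one attempt and no reset: what is moved stays moved. The work goes in short steps, Python scripts to look and compute and a tool call to move; the robot and the scene stay as the last step left them, time stands still between calls to the robot, and variables do not carry over. Pictures are saved under pics/ and viewed, about 8 in all and at most 12, crops included, and the job is handed in when it is done.

Besides the shell and the picture viewer there is one more tool, called as name(argument=value, ...), one argument or row to a line, values as JSON. send_rows: Moves the arm, as the interface text tells. Its arguments: {"type":"object","properties":{"plan":{"type":"array"},"jaw":{"type":"number"},"force":{"type":"number"}},"required":["plan"]}

```bash
mkdir -p pics; ls
cat > h.py <<'E'
import numpy as np, cv2
from plant import r
def px2w(p,uv,z=None):
    K=np.array(p["mtx"]);k=p["k1"];T=np.array(p["pose"])
    d=(np.array(uv,float)-K[:2,2])/[K[0,0],K[1,1]]
    s=d.copy()
    for _ in range(20): s=d/(1+k*(s@s))
    ray=np.array([s[0],s[1],1.])
    if z is None:
        D=p["range_z"][int(round(uv[1])),int(round(uv[0]))]
    else:
        R=T[:3,:3]@ray; D=(z-T[2,3])/R[2]
    return T[:3,:3]@(ray*D)+T[:3,3]
def w2px(p,X):
    K=np.array(p["mtx"]);T=np.array(p["pose"])
    c=T[:3,:3].T@(np.array(X)-T[:3,3]); s=c[:2]/c[2]; s=s*(1+p["k1"]*(s@s))
    return s*[K[0,0],K[1,1]]+K[:2,2]
E
python3 - <<'E'
from h import *
s=r.get_state();print(s)
for n in("side","top"):
    p=r.capture(n);cv2.imwrite(f"pics/{n}0.png",p["color"][:,:,::-1]);print(n,np.round(p["pose"],3).tolist(),p["mtx"][0][0],p["k1"])
    for t in("pan","tub","pan_stand","pan_hub","pan_tip","tub_stand","tub_tip","salt_jar","pepper_mill"):
        print(t,[(np.round(q["uv"]).tolist(),round(q["score"],2),np.round(px2w(p,q["uv"]),3).tolist()) for q in r.find_in(p,t)[:4]])
E
```

```text
pics
{'time_s': 0.0, 'joints': array([-5.98100785e+01,  2.05911650e+01,  6.33284231e-01, -1.94521691e-02,
       -7.01360783e+01, -1.65053553e+01]), 'qd': array([-0.02440075, -0.04508667,  0.00258559, -0.04696142, -0.08602185,
       -0.08739519]), 'joint_torque': array([-4.64042841e-04, -5.82710266e+01,  2.93048608e+01,  6.99710190e+00,
        6.69584144e-03, -9.17395141e-05]), 'tcp_pos': array([ 0.159533  , -0.65540037,  0.2446241 ]), 'eef_rot': array([ 95.49362457,  89.90427749, 109.17156618]), 'contact_force': array([0.14284728, 1.10362622, 0.11815632]), 'moment': array([-0.06297155,  0.03016454, -0.00926978]), 'gripper_width': 0.08790910202512169}
side [[-0.719, -0.439, 0.538, -0.315], [-0.695, 0.452, -0.559, 0.808], [0.002, -0.776, -0.631, 1.023], [0.0, 0.0, 0.0, 1.0]] 420.15243240637534 -0.023635873414955773
pan [([245.0, 155.0], 0.79, [0.715, -0.186, 0.066])]
tub [([166.0, 206.0], 0.94, [0.687, 0.23, 0.063])]
pan_stand [([244.0, 287.0], 0.73, [0.247, 0.278, 0.051]), ([283.0, 228.0], 0.72, [0.328, 0.016, 0.05]), ([170.0, 298.0], 0.37, [0.345, 0.466, 0.085])]
pan_hub [([244.0,
[... 1143 characters left out ...]
0.512, -0.212, 0.061])]
pan_hub [([310.0, 239.0], 0.95, [0.322, -0.243, 0.056]), ([298.0, 185.0], 0.87, [0.511, -0.211, 0.06]), ([243.0, 234.0], 0.65, [0.349, -0.015, 0.055]), ([108.0, 187.0], 0.61, [0.525, 0.459, 0.053])]
pan_tip [([239.0, 226.0], 0.9, [0.373, -0.001, 0.059]), ([308.0, 244.0], 0.63, [0.305, -0.234, 0.057]), ([164.0, 258.0], 0.55, [0.271, 0.254, 0.071]), ([296.0, 182.0], 0.54, [0.521, -0.203, 0.064])]
tub_stand [([191.0, 189.0], 0.66, [0.508, 0.162, 0.061])]
tub_tip [([190.0, 191.0], 0.67, [0.501, 0.164, 0.066]), ([192.0, 186.0], 0.6, [0.519, 0.156, 0.065])]
salt_jar [([398.0, 184.0], 0.23, [0.508, -0.569, 0.036])]
pepper_mill [([237.0, 126.0], 0.45, [0.715, -0.005, 0.112])]
```

Run:
```python
import cv2
a=cv2.imread("pics/top0.png")
cv2.imwrite("pics/top0b.png",cv2.resize(a[80:300,60:440],(798,462),interpolation=cv2.INTER_CUBIC))
cv2.imwrite("pics/crop0.png",cv2.resize(a[150:215,255:345],(792,572),interpolation=cv2.INTER_CUBIC))
```

```text
(no output)
```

View pics/top0b.png

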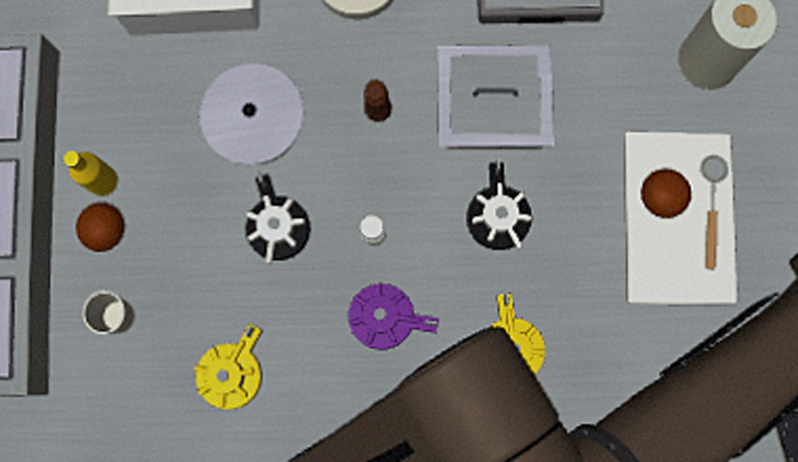

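View pics/crop0.png

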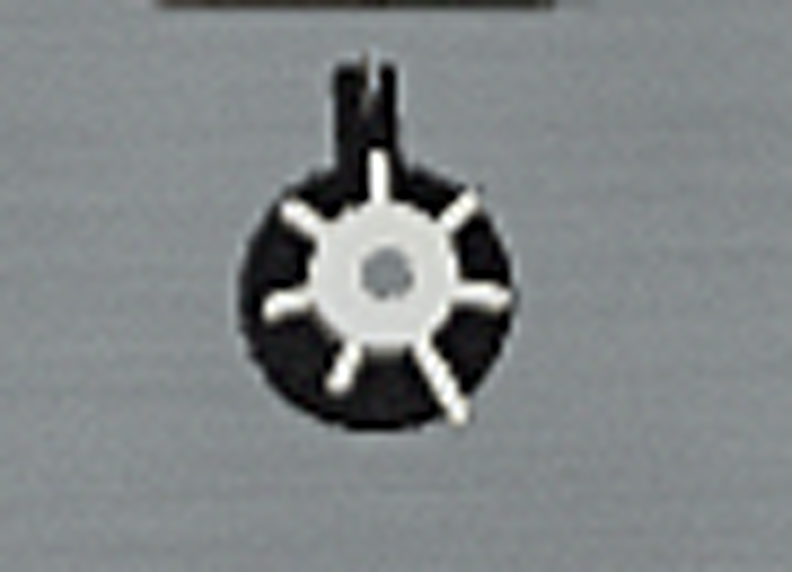

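View pics/side0.png

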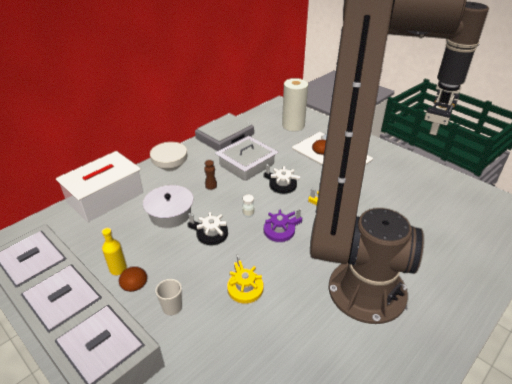

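Candidates in the top picture: 
- black stand with white wheel in front of the rectangular pan, at about (298,183)
- black stand in front of the round tub, (191,188)
- purple stand, (241,231)
- yellow stands, (168,258) and (307,240)

The pan's own stand is the one at (298,183). The crop shows its blade pointing up towards the pan, with the long tooth at the lower right, about 154° clockwise from the blade. That is 4 clicks short. I'll fit its pose next.

```bash
cat >> h.py <<'E'
from scipy.optimize import minimize
from scipy.spatial.transform import Rotation as Ro
g=np.mgrid[-80:81:2,-80:81:2].reshape(2,-1)/1000.
def inside(x,y,th):
    # th: world angle of long tooth
    rr=np.hypot(x,y); m=rr<.030
    for k in range(7):
        a=th+k*2*np.pi/7; u=x*np.cos(a)+y*np.sin(a); v=-x*np.sin(a)+y*np.cos(a)
        m|=(u>0)&(u<(.066 if k==0 else .050))&(abs(v)<.0045)
    return m
def fitwheel(p,c0,z=.06):
    w=cv2.GaussianBlur(p["color"].min(2).astype(np.float32),(0,0),.6)
    def score(q):
        x,y,t=q; X=np.stack([g[0]+x,g[1]+y,np.full(g.shape[1],z)])
        K=np.array(p["mtx"]);T=np.array(p["pose"])
        c=T[:3,:3].T@(X-T[:3,3:4]); s=c[:2]/c[2]; s=s*(1+p["k1"]*(s**2).sum(0))
        uv=(s*np.array([[K[0,0]],[K[1,1]]])+K[:2,2:3]).astype(np.float32)
        I=cv2.remap(w,uv[0][None],uv[1][None],cv2.INTER_LINEAR)[0]
        m=inside(g[0],g[1],t)
        d=(np.hypot(*g)<.072)
        return -np.corrcoef(I[d],m[d].astype(float))[0,1]
    best=None
    for dx in(-.008,0,.008):
      for dy in(-.008,0,.008):
        for t in np.arange(0,360,8): 
            q=(c0[0]+dx,c0[1]+dy,np.radians(t)); s=score(q)
            if best is None or s<best[0]: best=(s,q)
    o=minimize(score,best[1],method="Nelder-Mead",options=dict(initial_simplex=np.array(best[1])+np.array([[0,0,0],[.006,0,0],[0,.006,0],[0,0,.15]])))
    return o.x[:2],np.degrees(o.x[2])%360,-o.fun
def Rdown(psi):
    y=np.array([np.cos(psi),np.sin(psi),0]); x=np.array([0,0,-1.]); return np.stack([x,y,np.cross(x,y)],1)
def rows(targets):
    "targets: list of (xyz, psi deg of tool y in world)"
    s=r.get_state(); R0=Ro.from_euler("xyz",s["eef_rot"],degrees=True).as_matrix()
    for P,psi in targets:
        d=R0.T@(np.array(P)-s["tcp_pos"])/.15; w=Ro.from_matrix(R0.T@Rdown(np.radians(psi))).as_rotvec()/(np.pi/4)
        print([np.round(d,3).tolist(),np.round(w,3).tolist()])
def status():
    s=r.get_state();R0=Ro.from_euler("xyz",s["eef_rot"],degrees=True).as_matrix()
    print("t",s["time_s"],"p",np.round(s["tcp_pos"],4),"psi",round(np.degrees(np.arctan2(R0[1,1],R0[0,1])),1),"F",np.round(s["contact_force"],1),"q",np.round(s["joints"],1),s["gripper_width"])
E
python3 - <<'E'
from h import *
for n in("top","side"):
    p=r.capture(n)
    print(n,"pan",fitwheel(p,(.511,-.211)),"tub",fitwheel(p,(.50,.175)))
    if n=="top":
        dark=(p["color"].max(2)<60)
        for (u,v) in((299,183),(191,188)):
            ys,xs=np.nonzero(dark[v-22:v+22,u-22:u+22]); W=np.array([px2w(p,(x+u-22,y+v-22),.022)[:2] for x,y in zip(xs,ys)])
            print("base",W.mean(0)); print("far",W[np.argsort(-W[:,0])[:12]].mean(0))
status()
E
```

```text
top pan (array([ 0.52418278, -0.21086231]), np.float64(206.51214663671013), np.float64(0.6790461388841034)) tub (array([0.51851687, 0.16519186]), np.float64(170.93324173205673), np.float64(0.6860991616344337))
base [ 0.52577871 -0.20794002]
far [ 0.6015766  -0.20856798]
base [0.51963514 0.1601431 ]
far [0.5965907  0.18687029]
side pan (array([ 0.52346781, -0.20492296]), np.float64(206.27865561294237), np.float64(0.5585034637951619)) tub (array([0.51626853, 0.17052404]), np.float64(325.38724306154234), np.float64(0.5518435069724615))
t 1.1 p [ 0.1596 -0.6558  0.2456] psi 103.7 F [ 1.1  0.6 -0.6] q [-59.8  20.5   0.7  -0.  -70.1 -16.5] 0.0872305702831889
```

```bash
cat >> h.py <<'E'
def plan(poses,nd=2):
    "poses: list of (xyz,psi), multiple of 5; assumes each call ends at its last pose"
    s=r.get_state(); R0=Ro.from_euler("xyz",s["eef_rot"],degrees=True).as_matrix(); p0=s["tcp_pos"]
    for i in range(0,len(poses),5):
        out=[]
        for P,psi in poses[i:i+5]:
            d=R0.T@(np.array(P)-p0)/.15; w=Ro.from_matrix(R0.T@Rdown(np.radians(psi))).as_rotvec()/(np.pi/4)
            out.append([(np.round(d,nd)+0.).tolist(),(np.round(w,nd)+0.).tolist()])
        print(out); p0=np.array(poses[i+4][0]); R0=Rdown(np.radians(poses[i+4][1]))
def lin(a,b,n): return [(np.array(a[0])+(np.array(b[0])-a[0])*k/n, a[1]+(b[1]-a[1])*k/n) for k in range(1,n+1)]
HUB=np.array([.5238,-.208])
def polar(ang,u,v=0,z=.052,tilt=0):
    a=np.radians(ang); e=np.array([np.cos(a),np.sin(a)]); n=np.array([-e[1],e[0]])
    return (np.append(HUB+u*e+v*n,z),ang-tilt)
E
python3 - <<'E'
from h import *
s=r.get_state()
b=polar(-76.5,.068,z=.2); b=(b[0],283.5)
print(b); plan(lin((s["tcp_pos"],103.7),b,25))
E
```

```text
(array([ 0.53967428, -0.27412115,  0.2       ]), 283.5)
[[[0.01, 0.07, 0.12], [-0.16, 0.0, 0.0]], [[0.02, 0.15, 0.25], [-0.32, 0.0, 0.0]], [[0.04, 0.22, 0.37], [-0.48, 0.0, 0.0]], [[0.05, 0.3, 0.49], [-0.64, 0.0, 0.0]], [[0.06, 0.37, 0.61], [-0.8, 0.0, 0.0]]]
[[[0.01, -0.01, 0.14], [-0.16, 0.0, 0.0]], [[0.02, -0.02, 0.29], [-0.32, 0.0, 0.0]], [[0.04, -0.03, 0.43], [-0.48, 0.0, 0.0]], [[0.05, -0.05, 0.57], [-0.64, 0.0, 0.0]], [[0.06, -0.06, 0.72], [-0.8, 0.0, 0.0]]]
[[[0.01, -0.09, 0.11], [-0.16, 0.0, 0.0]], [[0.02, -0.19, 0.22], [-0.32, 0.0, 0.0]], [[0.04, -0.28, 0.33], [-0.48, 0.0, 0.0]], [[0.05, -0.37, 0.44], [-0.64, 0.0, 0.0]], [[0.06, -0.47, 0.55], [-0.8, 0.0, 0.0]]]
[[[0.01, -0.14, 0.03], [-0.16, 0.0, 0.0]], [[0.02, -0.28, 0.07], [-0.32, 0.0, 0.0]], [[0.04, -0.42, 0.1], [-0.48, 0.0, 0.0]], [[0.05, -0.56, 0.13], [-0.64, 0.0, 0.0]], [[0.06, -0.7, 0.17], [-0.8, 0.0, 0.0]]]
[[[0.01, -0.13, -0.05], [-0.16, 0.0, 0.0]], [[0.02, -0.27, -0.11], [-0.32, 0.0, 0.0]], [[0.04, -0.4, -0.16], [-0.48, 0.0, 0.0]], [[0.05, -0.53, -0.22], [-0.64, 0.0, 0.0]], [[0.06, -0.66, -0.27], [-0.8, 0.0, 0.0]]]
```

send_rows(
  plan=[
    [[0.01,0.07,0.12],[-0.16,0,0]],
    [[0.02,0.15,0.25],[-0.32,0,0]],
    [[0.04,0.22,0.37],[-0.48,0,0]],
    [[0.05,0.3,0.49],[-0.64,0,0]],
    [[0.06,0.37,0.61],[-0.8,0,0]],
  ],
  jaw=-1,
  force=20,
)

```text
time_s: 1.6
tcp_pos: [0.2359, -0.5795, 0.2366]
eef_rot: [-95.5, 90.0, -45.5]
contact_force: [0.8, -0.6, -0.2]
gripper_width: 0.0532
```

send_rows(
  plan=[
    [[0.01,-0.01,0.14],[-0.16,0,0]],
    [[0.02,-0.02,0.29],[-0.32,0,0]],
    [[0.04,-0.03,0.43],[-0.48,0,0]],
    [[0.05,-0.05,0.57],[-0.64,0,0]],
    [[0.06,-0.06,0.72],[-0.8,0,0]],
  ],
)

```text
time_s: 2.1
tcp_pos: [0.3128, -0.5021, 0.2276]
eef_rot: [-141.9, 90.0, -55.6]
contact_force: [-0.4, 0.3, 0.0]
gripper_width: 0.0134
```

send_rows(
  plan=[
    [[0.01,-0.09,0.11],[-0.16,0,0]],
    [[0.02,-0.19,0.22],[-0.32,0,0]],
    [[0.04,-0.28,0.33],[-0.48,0,0]],
    [[0.05,-0.37,0.44],[-0.64,0,0]],
    [[0.06,-0.47,0.55],[-0.8,0,0]],
  ],
)

```text
time_s: 2.6
tcp_pos: [0.389, -0.4237, 0.2186]
eef_rot: [-162.2, 90.0, -39.6]
contact_force: [-0.2, -0.6, -0.4]
gripper_width: 0.0004
```

send_rows(
  plan=[
    [[0.01,-0.14,0.03],[-0.16,0,0]],
    [[0.02,-0.28,0.07],[-0.32,0,0]],
    [[0.04,-0.42,0.1],[-0.48,0,0]],
    [[0.05,-0.56,0.13],[-0.64,0,0]],
    [[0.06,-0.7,0.17],[-0.8,0,0]],
  ],
)

```text
time_s: 3.1
tcp_pos: [0.4645, -0.3451, 0.2097]
eef_rot: [163.2, 90.0, -37.9]
contact_force: [0.3, 0.3, 0.1]
gripper_width: 0.0006
```

Run:
```python
from h import *
s=r.get_state();status()
R0=Ro.from_euler("xyz",s["eef_rot"],degrees=True).as_matrix();psi=np.degrees(np.arctan2(R0[1,1],R0[0,1]))%360-360
b=polar(-76.5,.068,z=.16)
plan(lin((s["tcp_pos"],psi),b,5))
```

```text
t 3.1 p [ 0.4645 -0.3451  0.2097] psi -111.1 F [0.3 0.3 0.1] q [-17.2  13.  -14.8   0.  -62.2  86.1] 0.0006289701802718872
[[[0.07, -0.12, -0.06], [-0.15, 0.0, 0.0]], [[0.13, -0.25, -0.12], [-0.31, 0.0, 0.0]], [[0.2, -0.37, -0.18], [-0.46, 0.0, 0.0]], [[0.26, -0.5, -0.24], [-0.62, 0.0, 0.0]], [[0.33, -0.62, -0.3], [-0.77, 0.0, 0.0]]]
```

send_rows(
  plan=[
    [[0.07,-0.12,-0.06],[-0.15,0,0]],
    [[0.13,-0.25,-0.12],[-0.31,0,0]],
    [[0.2,-0.37,-0.18],[-0.46,0,0]],
    [[0.26,-0.5,-0.24],[-0.62,0,0]],
    [[0.33,-0.62,-0.3],[-0.77,0,0]],
  ],
)

```text
time_s: 3.6
tcp_pos: [0.5408, -0.2739, 0.1601]
eef_rot: [137.1, 89.9, -29.1]
contact_force: [0.1, -0.3, 0.3]
gripper_width: 0.0003
```

Run:
```python
from h import *
s=r.get_state();status()
p=r.capture("side"); print(fitwheel(p,HUB))
im=p["color"][:,:,::-1].copy()
cv2.imwrite("pics/side1.png",cv2.resize(im[130:220,225:345],(800,600),interpolation=cv2.INTER_CUBIC))
R0=Ro.from_euler("xyz",s["eef_rot"],degrees=True).as_matrix();psi=np.degrees(np.arctan2(R0[1,1],R0[0,1]))%360-360
plan(lin((s["tcp_pos"],psi),polar(-76.5,.068),5))
```

```text
t 3.6 p [ 0.5408 -0.2739  0.1601] psi -76.2 F [ 0.1 -0.3  0.3] q [ -8.4  17.9 -15.    0.  -57.  112.2] 0.00034494215906149064
(array([ 0.52289322, -0.20498614]), np.float64(206.24636747541476), np.float64(0.5286601335327541))
[[[0.13, 0.01, 0.01], [0.01, 0.0, 0.0]], [[0.27, 0.01, 0.01], [0.01, 0.0, 0.0]], [[0.42, 0.01, 0.01], [0.01, 0.0, 0.0]], [[0.56, 0.01, 0.02], [0.02, 0.0, 0.0]], [[0.71, 0.01, 0.02], [0.02, 0.0, 0.0]]]
```

View pics/side1.png

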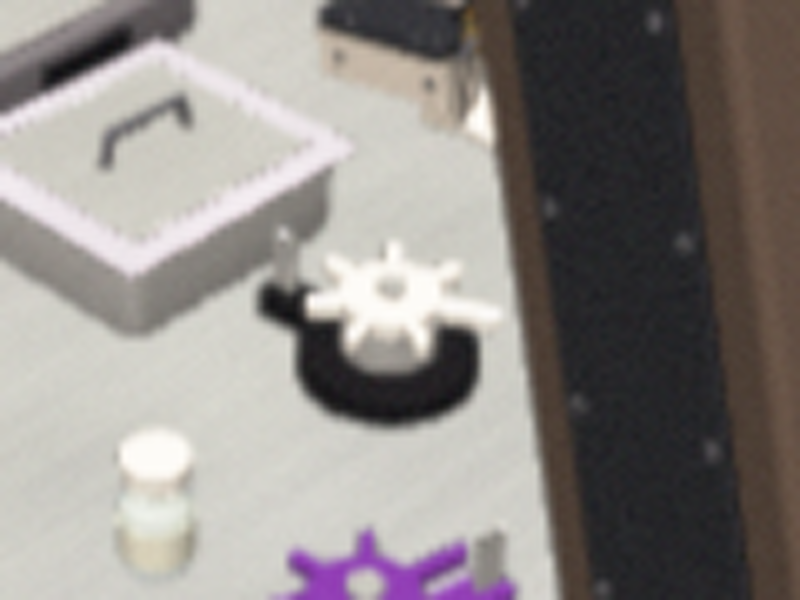

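The side picture shows the white wheel at crop (390,290) with its blade towards the pan at (285,255). The long tooth points towards the robot at (490,315), and the gripper is behind and above the wheel at (430,100). Next I go down beside the teeth.

send_rows(
  plan=[
    [[0.13,0.01,0.01],[0.01,0,0]],
    [[0.27,0.01,0.01],[0.01,0,0]],
    [[0.42,0.01,0.01],[0.01,0,0]],
    [[0.56,0.01,0.02],[0.02,0,0]],
    [[0.71,0.01,0.02],[0.02,0,0]],
  ],
)

```text
time_s: 4.15
tcp_pos: [0.5394, -0.2746, 0.0511]
eef_rot: [163.2, 90.0, -3.5]
contact_force: [-0.2, -0.4, 0.2]
gripper_width: 0.0004
```

```bash
cat >> h.py <<'E'
def psi():
    R0=Ro.from_euler("xyz",r.get_state()["eef_rot"],degrees=True).as_matrix();return np.degrees(np.arctan2(R0[1,1],R0[0,1]))%360-360
def contact(t,**k): return polar(t,.062,.013,tilt=5,**k)  # finger touching tooth at angle t
E
python3 - <<'E'
from h import *
status(); p=r.capture("side"); print(fitwheel(p,HUB))
im=p["color"][:,:,::-1].copy()
cv2.imwrite("pics/side2.png",cv2.resize(im[130:220,225:345],(800,600),interpolation=cv2.INTER_CUBIC))
s=r.get_state(); 
a=lin((s["tcp_pos"],psi()),contact(-101.5),5)
plan(a+[contact(-101.5-x) for x in np.arange(5,51,5)],3)
E
```

```text
t 4.15 p [ 0.5394 -0.2746  0.0511] psi -76.7 F [-0.2 -0.4  0.2] q [ -8.5  24.9 -21.3  -0.  -43.8 111.8] 0.0003897028247170924
(array([ 0.52234425, -0.20352552]), np.float64(0.47024462412402995), np.float64(0.6475993211257358))
[[[-0.006, -0.007, 0.016], [0.132, 0.006, 0.003]], [[-0.013, -0.015, 0.032], [0.265, 0.006, 0.003]], [[-0.019, -0.022, 0.048], [0.397, 0.006, 0.003]], [[-0.026, -0.029, 0.065], [0.529, 0.006, 0.002]], [[-0.032, -0.037, 0.081], [0.662, 0.006, 0.002]]]
[[[0.0, 0.009, 0.036], [0.111, 0.0, 0.0]], [[0.0, 0.015, 0.072], [0.222, 0.0, 0.0]], [[0.0, 0.018, 0.109], [0.333, 0.0, 0.0]], [[0.0, 0.017, 0.146], [0.444, 0.0, 0.0]], [[0.0, 0.014, 0.182], [0.556, 0.0, 0.0]]]
[[[0.0, 0.009, 0.036], [0.111, 0.0, 0.0]], [[0.0, 0.015, 0.072], [0.222, 0.0, 0.0]], [[0.0, 0.018, 0.109], [0.333, 0.0, 0.0]], [[0.0, 0.017, 0.146], [0.444, 0.0, 0.0]], [[0.0, 0.014, 0.182], [0.556, 0.0, 0.0]]]
```

View pics/side2.png

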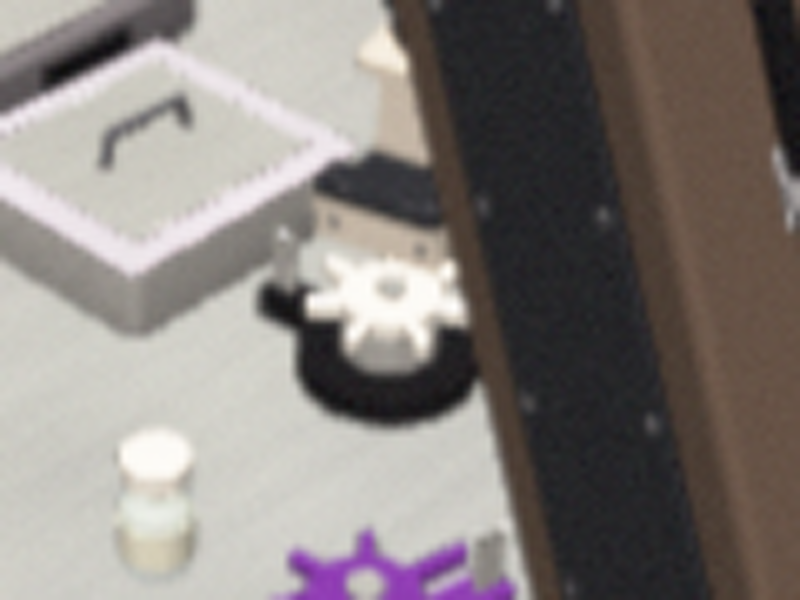

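The gripper is down behind the wheel, its lower edge at crop (380,220), and the wheel is unmoved. Next I close on the tooth and sweep.

send_rows(
  plan=[
    [[0,-0.007,0.016],[0.13,0,0]],
    [[0,-0.015,0.032],[0.26,0,0]],
    [[0,-0.022,0.048],[0.4,0,0]],
    [[0,-0.03,0.065],[0.53,0,0]],
    [[0,-0.037,0.081],[0.66,0,0]],
  ],
)

```text
time_s: 4.7
tcp_pos: [0.5248, -0.2716, 0.0482]
eef_rot: [0.3, 89.8, 163.6]
contact_force: [1.7, -2.5, -0.3]
gripper_width: 0.0002
```

send_rows(
  plan=[
    [[0,0.009,0.036],[0.11,0,0]],
    [[0,0.015,0.072],[0.22,0,0]],
    [[0,0.018,0.109],[0.33,0,0]],
    [[0,0.017,0.146],[0.44,0,0]],
    [[0,0.014,0.182],[0.56,0,0]],
  ],
)

```text
time_s: 5.2
tcp_pos: [0.4983, -0.266, 0.0491]
eef_rot: [27.1, 89.8, 165.0]
contact_force: [0.7, 0.2, 0.5]
gripper_width: 0.0007
```

Run:
```python
from h import *
status(); print("want",contact(-126.5))
for n in("side","top"):
    p=r.capture(n); print(n,fitwheel(p,HUB))
    u,v=w2px(p,[*HUB,.05]).astype(int); im=p["color"][:,:,::-1]
    cv2.imwrite(f"pics/{n}3.png",cv2.resize(im[v-30:v+30,u-40:u+40],(400,300),interpolation=cv2.INTER_CUBIC))
a=cv2.imread("pics/side3.png");b=cv2.imread("pics/top3.png");cv2.imwrite("pics/both3.png",np.hstack([a,b]))
s=r.get_state()
plan(lin((s["tcp_pos"],psi()),contact(-131.5),1)+[contact(-131.5-x) for x in np.arange(6,109,6)][:14],3)
```

```text
t 5.2 p [ 0.4983 -0.266   0.0491] psi -132.1 F [0.7 0.2 0.5] q [ -8.3  22.1 -26.6  -0.  -41.5  56.2] 0.0006667595844647216
want (array([ 0.49737113, -0.26557182,  0.052     ]), -131.5)
side (array([ 0.52285485, -0.20486874]), np.float64(179.76249266927215), np.float64(0.6322476119528438))
top (array([ 0.52420554, -0.20992816]), np.float64(180.1633777779406), np.float64(0.4461125306343694))
[[[-0.02, 0.01, 0.039], [0.101, 0.004, -0.002]], [[-0.02, 0.017, 0.082], [0.234, 0.004, -0.002]], [[-0.02, 0.02, 0.126], [0.367, 0.004, -0.002]], [[-0.02, 0.018, 0.171], [0.501, 0.003, -0.003]], [[-0.02, 0.011, 0.214], [0.634, 0.003, -0.003]]]
[[[0.0, 0.011, 0.043], [0.133, 0.0, 0.0]], [[0.0, 0.017, 0.087], [0.267, 0.0, 0.0]], [[0.0, 0.018, 0.131], [0.4, 0.0, 0.0]], [[0.0, 0.015, 0.175], [0.533, 0.0, 0.0]], [[0.0, 0.007, 0.218], [0.667, 0.0, 0.0]]]
[[[0.0, 0.011, 0.043], [0.133, 0.0, 0.0]], [[0.0, 0.017, 0.087], [0.267, 0.0, 0.0]], [[0.0, 0.018, 0.131], [0.4, 0.0, 0.0]], [[0.0, 0.015, 0.175], [0.533, 0.0, 0.0]], [[0.0, 0.007, 0.218], [0.667, 0.0, 0.0]]]
```

View pics/both3.png

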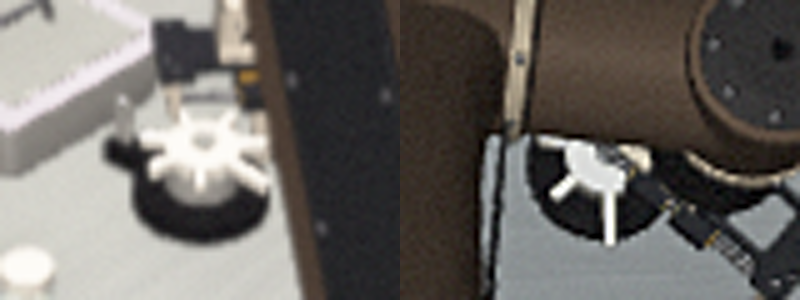

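The side picture (left half) and the top picture (right half) show the wheel turned 26° clockwise, with the long tooth now pointing straight at the robot. The finger sits on the tooth and the stand has not moved. The wrist range allows one continuous sweep, so I carry on.

send_rows(
  plan=[
    [[-0.01,0.01,0.039],[0.1,0,0]],
    [[-0.01,0.017,0.082],[0.23,0,0]],
    [[-0.01,0.02,0.126],[0.37,0,0]],
    [[-0.01,0.018,0.171],[0.5,0,0]],
    [[-0.01,0.011,0.214],[0.63,0,0]],
  ],
)

```text
time_s: 5.8
tcp_pos: [0.4733, -0.2458, 0.0511]
eef_rot: [56.5, 89.9, 166.1]
contact_force: [1.1, -1.1, -0.6]
gripper_width: 0.0001
```

send_rows(
  plan=[
    [[0,0.011,0.043],[0.13,0,0]],
    [[0,0.017,0.087],[0.27,0,0]],
    [[0,0.018,0.131],[0.4,0,0]],
    [[0,0.015,0.175],[0.53,0,0]],
    [[0,0.007,0.218],[0.67,0,0]],
  ],
)

```text
time_s: 6.3
tcp_pos: [0.4617, -0.2152, 0.0516]
eef_rot: [86.2, 89.9, 165.6]
contact_force: [-0.2, -0.5, -0.2]
gripper_width: 0.0002
```

Run:
```python
from h import *
status(); print("want",contact(-185.5))
for n in("side","top"):
    p=r.capture(n); print(n,fitwheel(p,HUB))
s=r.get_state()
plan([contact(-185.5-x) for x in np.arange(6,99,6)][:15],3)
```

```text
t 6.3 p [ 0.4617 -0.2152  0.0516] psi 169.4 F [-0.2 -0.5 -0.2] q [ -2.9  17.6 -33.6  -0.  -38.9  -7.7] 0.0002490366683932547
want (array([ 0.46083944, -0.21499771,  0.052     ]), -190.5)
side (array([ 0.52113418, -0.1968462 ]), np.float64(313.26374424790913), np.float64(0.5884095774702371))
top (array([ 0.52327558, -0.21813223]), np.float64(68.21713939833258), np.float64(0.21491298774771128))
[[[-0.003, 0.016, 0.042], [0.134, 0.0, -0.002]], [[-0.003, 0.022, 0.086], [0.268, 0.0, -0.002]], [[-0.003, 0.023, 0.13], [0.401, 0.0, -0.002]], [[-0.003, 0.02, 0.174], [0.534, 0.0, -0.002]], [[-0.003, 0.012, 0.218], [0.668, 0.0, -0.002]]]
[[[0.0, 0.011, 0.043], [0.133, 0.0, 0.0]], [[0.0, 0.017, 0.087], [0.267, 0.0, 0.0]], [[0.0, 0.018, 0.131], [0.4, 0.0, 0.0]], [[0.0, 0.015, 0.175], [0.533, 0.0, 0.0]], [[0.0, 0.007, 0.218], [0.667, 0.0, 0.0]]]
[[[0.0, 0.011, 0.043], [0.133, 0.0, 0.0]], [[0.0, 0.017, 0.087], [0.267, 0.0, 0.0]], [[0.0, 0.018, 0.131], [0.4, 0.0, 0.0]], [[0.0, 0.015, 0.175], [0.533, 0.0, 0.0]], [[0.0, 0.007, 0.218], [0.667, 0.0, 0.0]]]
```

```bash
cat >> h.py <<'E'
def look(name):
    ims=[]
    for n in("side","top"):
        p=r.capture(n); print(n,fitwheel(p,HUB))
        u,v=w2px(p,[*HUB,.05]).astype(int); im=p["color"][:,:,::-1]
        ims.append(cv2.resize(im[v-30:v+30,u-40:u+40],(400,300),interpolation=cv2.INTER_CUBIC))
    cv2.imwrite(f"pics/{name}.png",np.hstack(ims))
E
python3 -c "
from h import *
look('both4')"
```

```text
side (array([ 0.52162516, -0.19730806]), np.float64(1.8728658040547492), np.float64(0.5913781694888747))
top (array([ 0.52280093, -0.21772638]), np.float64(68.22015621121828), np.float64(0.20296545620198161))
```

View pics/both4.png

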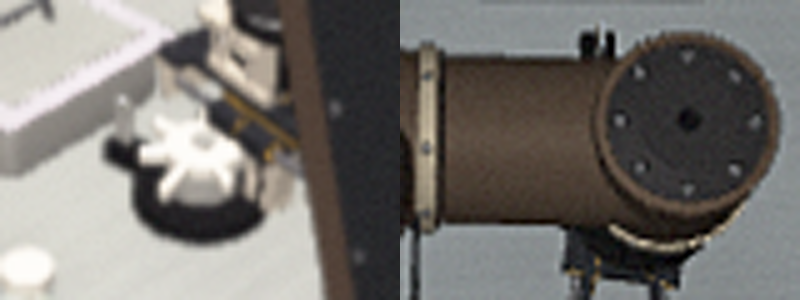

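The side view shows the wheel has snapped ahead to the second click: the long tooth is at the lower left (160,190) and the stand is unmoved. The top view is blocked by the arm. I carry on to just short of the last snap.

send_rows(
  plan=[
    [[0,0.016,0.042],[0.13,0,0]],
    [[0,0.022,0.086],[0.27,0,0]],
    [[0,0.023,0.13],[0.4,0,0]],
    [[0,0.02,0.174],[0.53,0,0]],
    [[0,0.012,0.218],[0.67,0,0]],
  ],
)

```text
time_s: 7.0
tcp_pos: [0.4661, -0.1832, 0.0517]
eef_rot: [125.3, 89.9, 174.9]
contact_force: [-0.3, -2.0, -0.2]
gripper_width: 0.0003
```

send_rows(
  plan=[
    [[0,0.011,0.043],[0.13,0,0]],
    [[0,0.017,0.087],[0.27,0,0]],
    [[0,0.018,0.131],[0.4,0,0]],
    [[0,0.015,0.175],[0.53,0,0]],
    [[0,0.007,0.218],[0.67,0,0]],
  ],
)

```text
time_s: 7.5
tcp_pos: [0.487, -0.1577, 0.0518]
eef_rot: [157.5, 89.9, 176.9]
contact_force: [0.9, -0.2, 0.5]
gripper_width: 0.0008
```

Run:
```python
from h import *
status(); print("want",contact(-245.5)); look('both5')
plan([contact(-245.5-x) for x in np.arange(6,99,6)][:5],3)
```

```text
t 7.5 p [ 0.487  -0.1577  0.0518] psi 109.4 F [ 0.9 -0.2  0.5] q [  4.   17.8 -33.3  -0.  -39.  -74.6] 0.0007888357709243501
want (array([ 0.48625952, -0.15697341,  0.052     ]), -250.5)
side (array([ 0.47081974, -0.23665804]), np.float64(201.6486891555095), np.float64(0.427439484433405))
top (array([ 0.53300022, -0.18586284]), np.float64(223.52682763812052), np.float64(0.13819250020870735))
[[[-0.001, 0.017, 0.037], [0.135, -0.001, 0.0]], [[-0.001, 0.023, 0.081], [0.268, -0.001, 0.0]], [[-0.001, 0.024, 0.125], [0.401, -0.001, 0.0]], [[-0.002, 0.021, 0.169], [0.535, -0.001, 0.0]], [[-0.002, 0.013, 0.213], [0.668, -0.001, 0.0]]]
```

View pics/both5.png

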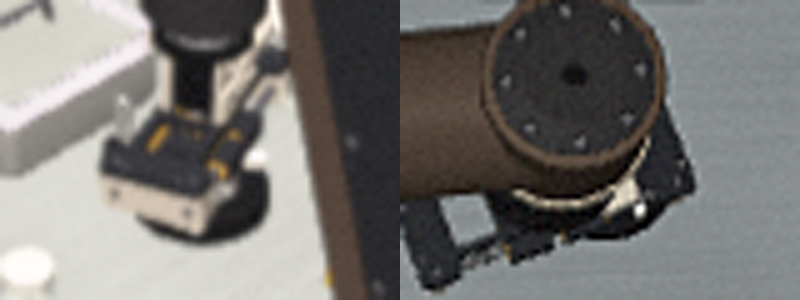

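The wheel is mostly hidden by the gripper now. The stand base is unmoved and the finger is tracking as planned. I push the last part, stopping about 15° short of the pointer so the detent finishes the turn.

send_rows(
  plan=[
    [[0,0.017,0.037],[0.13,0,0]],
    [[0,0.023,0.081],[0.27,0,0]],
    [[0,0.024,0.125],[0.4,0,0]],
    [[0,0.021,0.169],[0.53,0,0]],
    [[0,0.013,0.213],[0.67,0,0]],
  ],
)

```text
time_s: 8.1
tcp_pos: [0.5165, -0.1453, 0.0517]
eef_rot: [-172.6, 89.9, 176.9]
contact_force: [-0.7, 1.0, 0.7]
gripper_width: 0.0008
```

Run:
```python
from h import *
status(); print("want",contact(-275.5))
s=r.get_state()
f=contact(-291); b=polar(-291+25.7,.068)
up=(b[0]+[0,0,.14],b[1])
plan(lin((s["tcp_pos"],psi()),f,5)+lin(f,b,5)+lin(b,up,5),3)
```

```text
t 8.1 p [ 0.5165 -0.1453  0.0517] psi 79.5 F [-0.7  1.   0.7] q [   5.2   19.7  -30.1   -0.   -40.3 -105.7] 0.0007734390528296197
want (array([ 0.51680229, -0.14503944,  0.052     ]), -280.5)
[[[0.0, 0.004, 0.023], [0.069, -0.002, 0.0]], [[-0.001, 0.008, 0.046], [0.138, -0.002, 0.0]], [[-0.001, 0.012, 0.068], [0.207, -0.002, 0.0]], [[-0.002, 0.016, 0.091], [0.276, -0.002, 0.001]], [[-0.002, 0.02, 0.114], [0.344, -0.002, 0.001]]]
[[[0.0, -0.003, -0.022], [-0.136, 0.0, 0.0]], [[0.0, -0.006, -0.044], [-0.273, 0.0, 0.0]], [[0.0, -0.009, -0.065], [-0.409, 0.0, 0.0]], [[0.0, -0.012, -0.087], [-0.546, 0.0, 0.0]], [[0.0, -0.014, -0.109], [-0.682, 0.0, 0.0]]]
[[[-0.187, 0.0, 0.0], [0.0, 0.0, 0.0]], [[-0.373, 0.0, 0.0], [0.0, 0.0, 0.0]], [[-0.56, 0.0, 0.0], [0.0, 0.0, 0.0]], [[-0.747, 0.0, 0.0], [0.0, 0.0, 0.0]], [[-0.933, 0.0, 0.0], [0.0, 0.0, 0.0]]]
```

send_rows(
  plan=[
    [[0,0.004,0.023],[0.07,0,0]],
    [[0,0.008,0.046],[0.14,0,0]],
    [[0,0.012,0.068],[0.21,0,0]],
    [[0,0.016,0.091],[0.28,0,0]],
    [[0,0.02,0.114],[0.34,0,0]],
  ],
)

```text
time_s: 8.6
tcp_pos: [0.5339, -0.146, 0.0516]
eef_rot: [-156.7, 89.9, 177.8]
contact_force: [-0.3, -0.2, -0.6]
gripper_width: 0.0003
```

Run:
```python
from h import *
status(); print("want",contact(-291))
s=r.get_state()
b=polar(-282,.075)
up=(b[0]+[0,0,.14],b[1])
plan(lin((s["tcp_pos"],psi()),b,5)+lin(b,up,5),3)
```

```text
t 8.6 p [ 0.5339 -0.146   0.0516] psi 64.4 F [-0.3 -0.2 -0.6] q [   5.    21.   -28.    -0.   -41.1 -120.5] 0.00026603884774042394
want (array([ 0.53388227, -0.14545923,  0.052     ]), -296)
[[[-0.001, 0.017, 0.0], [-0.06, -0.002, 0.001]], [[-0.001, 0.034, 0.0], [-0.121, -0.002, 0.001]], [[-0.002, 0.05, 0.0], [-0.181, -0.002, 0.001]], [[-0.002, 0.067, 0.001], [-0.242, -0.002, 0.001]], [[-0.003, 0.084, 0.001], [-0.302, -0.003, 0.001]]]
[[[-0.187, 0.0, 0.0], [0.0, 0.0, 0.0]], [[-0.373, 0.0, 0.0], [0.0, 0.0, 0.0]], [[-0.56, 0.0, 0.0], [0.0, 0.0, 0.0]], [[-0.747, 0.0, 0.0], [0.0, 0.0, 0.0]], [[-0.933, 0.0, 0.0], [0.0, 0.0, 0.0]]]
```

send_rows(
  plan=[
    [[0,0.017,0],[-0.06,0,0]],
    [[0,0.034,0],[-0.12,0,0]],
    [[0,0.05,0],[-0.18,0,0]],
    [[0,0.067,0],[-0.24,0,0]],
    [[0,0.084,0],[-0.3,0,0]],
  ],
)

```text
time_s: 9.1
tcp_pos: [0.5392, -0.135, 0.0516]
eef_rot: [-168.9, 89.9, 179.4]
contact_force: [0.8, -1.1, 0.4]
gripper_width: 0.0002
```

send_rows(
  plan=[
    [[-0.18,0,0],[0,0,0]],
    [[-0.37,0,0],[0,0,0]],
    [[-0.56,0,0],[0,0,0]],
    [[-0.75,0,0],[0,0,0]],
    [[-0.93,0,0],[0,0,0]],
  ],
)

```text
time_s: 9.6
tcp_pos: [0.5393, -0.1355, 0.1925]
eef_rot: [-169.2, 89.9, 179.5]
contact_force: [0.4, -0.7, 0.8]
gripper_width: 0.0007
```

Run:
```python
from h import *
status(); look("both6")
s=r.get_state()
# retreat: 0.13 m towards -y
t=(s["tcp_pos"]+[-.02,-.14,.04],psi()); t2=(t[0]+[-.08,-.1,.0],t[1])
plan(lin((s["tcp_pos"],psi()),t,5)+lin(t,t2,5))
```

```text
t 9.6 p [ 0.5393 -0.1355  0.1925] psi 78.7 F [ 0.4 -0.7  0.8] q [   6.1   11.9  -18.7   -0.   -59.5 -107.4] 0.0007364037779736242
side (array([ 0.52283463, -0.20459176]), np.float64(0.2499046261886258), np.float64(0.513875158758641))
top (array([ 0.52402379, -0.20818775]), np.float64(208.31325945741216), np.float64(0.45450838579258346))
[[[-0.05, -0.19, 0.01], [0.0, 0.01, 0.0]], [[-0.11, -0.38, 0.02], [0.0, 0.01, 0.0]], [[-0.16, -0.56, 0.03], [0.0, 0.01, 0.0]], [[-0.21, -0.75, 0.04], [0.0, 0.01, 0.0]], [[-0.27, -0.94, 0.05], [0.0, 0.01, 0.0]]]
[[[0.0, -0.15, -0.08], [0.0, 0.0, 0.0]], [[0.0, -0.3, -0.16], [0.0, 0.0, 0.0]], [[0.0, -0.45, -0.24], [0.0, 0.0, 0.0]], [[0.0, -0.61, -0.31], [0.0, 0.0, 0.0]], [[0.0, -0.76, -0.39], [0.0, 0.0, 0.0]]]
```

View pics/both6.png

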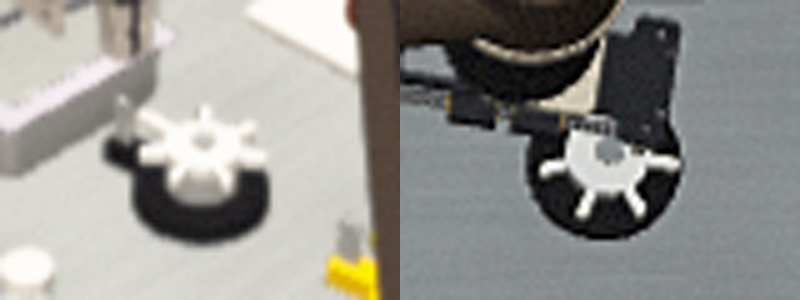

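In the side view (left) the long tooth points at the blade, running from the hub towards (140,115). The fit gives 0.2° with the stand in place. I pull clear and check.

send_rows(
  plan=[
    [[-0.05,-0.19,0.01],[0,0,0]],
    [[-0.11,-0.38,0.02],[0,0,0]],
    [[-0.16,-0.56,0.03],[0,0,0]],
    [[-0.21,-0.75,0.04],[0,0,0]],
    [[-0.27,-0.94,0.05],[0,0,0]],
  ],
)

```text
time_s: 10.2
tcp_pos: [0.5203, -0.2766, 0.2352]
eef_rot: [12.2, 89.8, 1.2]
contact_force: [0.2, -0.6, -0.4]
gripper_width: 0.0005
```

send_rows(
  plan=[
    [[0,-0.15,-0.08],[0,0,0]],
    [[0,-0.3,-0.16],[0,0,0]],
    [[0,-0.45,-0.24],[0,0,0]],
    [[0,-0.61,-0.31],[0,0,0]],
    [[0,-0.76,-0.39],[0,0,0]],
  ],
)

```text
time_s: 10.7
tcp_pos: [0.4399, -0.3784, 0.2342]
eef_rot: [23.1, 89.9, 12.4]
contact_force: [-0.6, -0.2, -0.4]
gripper_width: 0.0004
```

Run:
```python
from h import *
status(); look("both7")
p=r.capture("top"); print("tub",fitwheel(p,(.5185,.165)))
p=r.capture("side"); print("tub",fitwheel(p,(.5165,.17)))
```

```text
t 10.7 p [ 0.4399 -0.3784  0.2342] psi 79.3 F [-0.6 -0.2 -0.4] q [-21.5  12.1 -12.6  -0.1 -65.2 -79.2] 0.0004177868081667938
side (array([ 0.52284944, -0.20479667]), np.float64(0.22590878318532717), np.float64(0.5340375581634698))
top (array([ 0.51746133, -0.21989565]), np.float64(149.74297246983068), np.float64(0.0647449879755347))
tub (array([0.51855954, 0.16521626]), np.float64(119.51435786732372), np.float64(0.6743303547816637))
tub (array([0.51616641, 0.17127709]), np.float64(17.311180637615077), np.float64(0.5256051524270003))
```

View pics/both7.png

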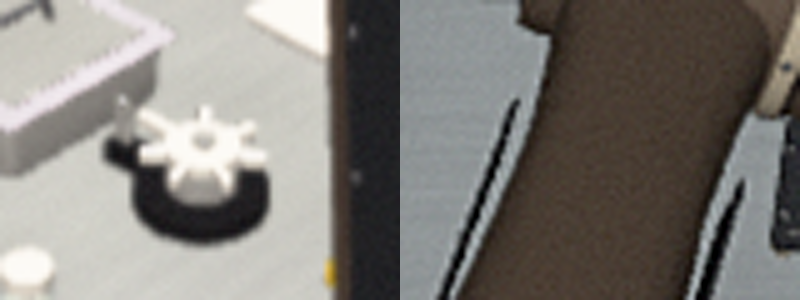

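```bash
python3 -c "
from h import *
print(r.close_job())"
```

```text
the job is handed in; nothing more can be done
None
```

The pan's day wheel is set: its long tooth now points at the pointer blade, and I handed the job in at about 11 s on the robot's clock. I turned it four clicks clockwise in one sweep with the closed fingertip. I stopped about 15° short of the pointer so the detent pulled it home, then drew the finger out, lifted and retreated.

**Checks that agreed:**
- **Wheel:** the last side-camera fit puts the long tooth at 0.2° in the world frame. The stand's own axis is within about 2° of that, and the tolerance is 11°. The picture shows the long tooth facing the blade.
- **Stand:** the side-camera centre is within 1 mm of where it was at the start.
- **Tub wheel:** its tooth pattern is unchanged in both cameras, and the arm never came near it.
- **Contact:** the gripper was clear of everything at the end, with only sensor noise on the force reading.

**Checks that failed or disagreed:**
- **Last top view of the pan wheel:** the arm blocked it, so that fit was useless and the final wheel reading rests on the side camera alone.
- **Wheel position between cameras:** the two cameras differed by about 6 mm on the wheel's position. I used the average.
- **Which tub tooth is long:** the fit could not settle it (171° and then 120° from above, 325° and then 17° from the side). All four readings fit the same tooth spacing, so they do not by themselves rule out a turn of whole clicks.

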